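Change the clamped specimens on a vibration table

ROBOT

A 6-joint arm with a two-finger parallel gripper is mounted at the origin on the work surface; the furniture and walls round the work are solid. World frame = base frame: x ahead of the robot, y to its left, z up, the work surface at z = 0. Lengths are in mm, angles in rad, forces in N, time in s.
With the tool pointing down it reaches from about 300 to 850 mm from the base axis. Payload 5.4 kg.
Tool frame: the origin (TCP) lies midway between the tips of the shut fingers; the grasp point (between the pads) lies tcp_to_grasp behind it (tcp_to_grasp is the distance from the TCP to the grasp point, in mm); z points along the fingers, y is the line along which they close (so a half turn about z gives the same grasp; the last joint's range is limited). The gripper opens to 85 mm and grips with 20 to 120 N. Pads are 22 mm wide; open, the fingers measure 114 mm over their backs; the gripper's body (76 mm by 85 mm) begins 54 mm behind the grasp point. The pads swing forward as they close: fully open they stand 13 mm farther back than shut.
Start: joints at [-1.433, 0.158, 1.597, -0, 1.386, -0.21], TCP at [195.953, -540.563, 231.299] pointing down, gripper open.
Joint ranges: [-2.91, 2.91], [-0.94, 2.29], [0.18, 2.7], [-1.29, 4.43], [0.17, 2.64], [-3, 3]. Speed limits (rad/s): [2.57, 2.57, 3.14, 3.14, 3.14, 3.14].

INTERFACE

Orientations are given as a 3x3 rotation matrix whose columns are the frame's x, y, z axes.
In Python, from station import * gives the robot as it stands. Calls block until the motion is done:
- goto(position, orientation): joint-space move of the TCP to a pose.
- movel(position, feed=150, attitude=None, guard=None): straight line of the TCP; attitude=None keeps the orientation; feed is the mean speed in mm/s. With guard (N) it stops when the force on the tool has changed by that much, and returns True; else False.
- set_joints(angles): joint-space move.
- ungrasp() and gripper_close(force=None): open the fingers fully, or close them until they stop; force is the grip in N (None keeps the last).
- pause(seconds).
- inverse_kinematics(position, orientation): joint angles nearest the present ones, or None.
- get_state(): the state.
- get_image(name): name is "scene" or "top" or "wrist"; returns the picture (480x640x3 uint8, blue, green, red); there is no depth.
- camera_params(name): a dict with "fx", "fy", "cx", "cy" (pixels), "rvec" (rotation vector, rad) and "tvec" (3), from world to camera coordinates, as OpenCV has them. Camera axes: x right, y down, z forward; pixel columns grow to the right and rows downward; lengths in mm; the calibration is good to about 2 mm. A picture is of the moment at which its call begins: read the wrist's pose just before it. camera_params takes no time and is no camera call; for the wrist camera it gives the pose at the moment of the call.
A pose or a line that the arm cannot do raises MotionError and nothing moves.
- finish_job(): hands the job in; it is judged then, once.
Trained networks look in the newest picture that a camera, given by its name, has taken for a name from the list of things; names that differ only in an ending like _2 or _b are one class to them, and where a whole thing is asked for, a point or a joint stands for the part that bears it (a point fixed in the world has none). Each returns a list of dicts, best first, with "confidence" (0 to 1); they miss things now and then, are a little off and sometimes report something else, mostly with a low value. They report only what shows in the picture. A call takes as long as a camera call. They do not tell look-alikes from the thing itself.
- find_in(label, camera): "point" ([x, y, z] in mm, in world coordinates, good to about 4 mm: the middle of the surface that is visible of it).
- masks_of(label, camera): "pixels" (480x640 bool, what is visible of it).
- spot_point(label, camera): "point" ([x, y, z] in mm, in world coordinates, good to about 4 mm: a listed point, or the origin of a listed thing).
The state is a dict: "time": time; "q": joint angles; "qvel": joint speeds; "joint_efforts": joint torques, N m; "ee_pos": TCP position; "orientation": TCP orientation; "ft_force": force on the tool from outside, world axes, zero at the start; "wrist_torque": the same for the moment, N m; "gripper_width": finger opening in mm; "finger_force": force on a finger pad.
Only numpy, scipy, OpenCV 4.12 (cv2) and the standard library are available. Lean on these libraries where they do the work, as an engineer would, in place of code of your own. Each camera call takes 0.05 s, during which the arm holds its last target. There are 200 camera calls.

TASK

Change the mounted metal specimens (small black resin pucks) on the vibration table: open its clamp fully with the T-handle, set the finished specimen flat in the glass dish, and set every fresh specimen from the bench flat on the platform in a V notch of the clamp, one to a notch. Then turn the T-handle clockwise until the resistance rises and every specimen is firmly clamped, its spring pad pushed back about half of its travel, but never drive a pad fully in, because the resin cracks. Finally press the start button, and leave the other things on the bench undisturbed.

Things in the scene. Friction and masses are not known exactly. Their poses are not given: they have to be found in the camera images.
- shaker: Vibration table, fixed to the bench: low white base 190 x 180 x 42 mm with an aluminium platform on top (42 mm above the bench). Origin: centre of its underside; x points from the T-handle towards the back stop, y along the clamp, z up. Along x: gearbox with the upright T-handle, moving jaw with three spring pads, back stop; an 11 mm high guard at each end of the clamp.
- back_stop: Fixed steel bar, 11 mm high, with three 90-degree V notches open towards the jaw, at y = -50, 0, 50 mm (1 to 3; the finished specimen starts in 2). Shifts up to 5 mm in table x between starts. Origin: on the platform, mid-length, on the line of the axes of seated specimens; axes as the table's. A specimen set 4 to 15 mm short of that line (-x) is pushed into its V by the closing pad.
- jaw: Moving steel bar 164 mm long, 12 mm high, driven along the table's x by the screw: 6.5 mm towards the back stop per radian of clockwise turn. Origin: on the platform, mid-length, on the face towards the back stop; faces of extended pads are 22 mm in front of it (+x). Fully open, the gap beside a seated specimen is 16 to 21 mm.
- pad_1 (a joint): Spring pad 1 of the jaw, smooth white plastic 20 x 8 mm on a brass stem whose tail comes out behind the jaw, opposite notch 1, 6 mm above the platform. Value: how far it is pushed back into the jaw, m: 0 extended, 0.016 fully in. Spring 600 N/m from zero: 8 mm pushed back is 4.8 N on the specimen. Fully in, there is no more spring and the force shoots up.
- pad_2 (a joint): Spring pad 2 of the jaw, smooth white plastic 20 x 8 mm on a brass stem whose tail comes out behind the jaw, opposite notch 2, 6 mm above the platform. Value: how far it is pushed back into the jaw, m: 0 extended, 0.016 fully in. Spring 600 N/m from zero: 8 mm pushed back is 4.8 N on the specimen. Fully in, there is no more spring and the force shoots up.
- pad_3 (a joint): Spring pad 3 of the jaw, smooth white plastic 20 x 8 mm on a brass stem whose tail comes out behind the jaw, opposite notch 3, 6 mm above the platform. Value: how far it is pushed back into the jaw, m: 0 extended, 0.016 fully in. Spring 600 N/m from zero: 8 mm pushed back is 4.8 N on the specimen. Fully in, there is no more spring and the force shoots up.
- screw (a joint): Angle of the T-handle about the upright screw, rad, anticlockwise seen from above positive. 4.0 is fully open (a stop); about 0 at the start (clamped on the finished specimen); smaller is tighter, to -2.4. Friction torque 0.22 N m, so it stays where it is left; each newton of total pad force adds 0.0065 N m against tightening.
- handle_mid (a point): Centre of the T-handle's bar, on the screw axis, 116 mm above the bench. The bar is a steel bar 76 mm long, 14 x 14 mm thick, along this frame's y; 27 mm free below it above the gearbox (which is 40 x 50 mm). Its frame turns with the handle and z is up.
- start (a joint): Grey start button 24 mm wide, sprung (4 N fully in). Value: how far it is pressed, m; 0.005 fully in.
- start_top (a point): Centre of the top of the start button; press straight down here. It lies 82 mm to the table's -y side of the T-handle's axis, on the platform.
- old_mount: The finished specimen, in the clamp's middle notch at the start: black resin puck, 32 mm diameter, 26 mm high, with a small steel face let into its top, 50 g. Origin: centre of its underside, z up. In the clamp its upper 14 mm stand free above the bars for the fingers.
- mount_1: A fresh specimen on the bench, exactly like the finished one (black puck, 32 mm diameter, 26 mm high, origin at the centre of its underside, z up). Two or three of these three are present; an absent one reads None.
- mount_2: A fresh specimen on the bench, exactly like the finished one (black puck, 32 mm diameter, 26 mm high, origin at the centre of its underside, z up). Two or three of these three are present; an absent one reads None.
- mount_3: A fresh specimen on the bench, exactly like the finished one (black puck, 32 mm diameter, 26 mm high, origin at the centre of its underside, z up). Two or three of these three are present; an absent one reads None.
- dish: Shallow round glass dish, fixed, 71 mm across, rim 15 mm high and 2 mm thick, floor 2 mm thick. Origin: centre of its underside.
- flask: Small glass flask, 63 x 103 mm, a bystander; leave it alone.
- sample_pot: White sample pot with lid, 47 x 66 mm, a bystander; leave it alone.
- dropper: Small brown bottle, 33 x 85 mm, a bystander; leave it alone.
- cal_weight: Small brass-coloured weight, 23 x 48 mm, a bystander; leave it alone.
Not all that is in view belongs to the job. What is shaped like the old_mount but red is not meant.

How it is judged:
By the outcome, as a careful person would: the job done as asked, in the order asked, and still so for the second after the job is handed in, with the robot touching nothing.
Of mount_1, mount_2, mount_3 only 2 to 3 are there at a start; the rules pass over those that are not, and their reading is None.
At some moment in a run one of mount_1, mount_2, mount_3 may be knocked a few centimetres aside while the robot is not near it.
It also fails if it takes over 200 s, if anything falls off the work surface, if the arm or the gripper's body presses on something with over 40 N, if the wrist force passes 120 N, or if a joint passes its speed limit or range.

## Working session

There is one attempt and no reset: what is moved stays moved. The work goes in short steps, each a Python script; the robot and the scene stay as the last script left them, time stands still between calls to the robot, and variables do not carry over. Pictures are saved under pics/ and viewed, at most 14 in all, crops included, and the job is handed in when it is done.

```bash
ls; mkdir -p pics
python3 - <<'E'
from station import *
import cv2
for n in("scene","top"):
    im=get_image(n); cv2.imwrite(f"pics/{n}0.png",im)
    for l in ["shaker","back_stop","jaw","handle_mid","start_top","old_mount","mount_1","dish"]:
        for r in spot_point(l,n)[:6]: print(n,l,[round(float(v)) for v in r["point"]],round(r["confidence"],2))
s=get_state();print(s["time"],s["gripper_width"],tcp_to_grasp,s["orientation"])
E
```

```text
pics
scene shaker [506, -145, 3] 0.91
scene jaw [535, -148, 44] 0.35
scene handle_mid [563, -369, 2] 0.64
scene start_top [427, -185, 61] 0.49
scene old_mount [318, -190, -3] 0.58
scene mount_1 [563, -367, 1] 0.82
scene mount_1 [487, -366, -1] 0.72
scene mount_1 [394, 35, 1] 0.57
scene dish [344, -291, -4] 0.6
scene dish [531, -152, 43] 0.15
top shaker [516, -147, -1] 0.68
top back_stop [563, -155, 40] 0.62
top back_stop [515, -147, 1] 0.47
top jaw [531, -149, 41] 0.62
top handle_mid [454, -105, 113] 0.81
top handle_mid [347, -291, -1] 0.74
top start_top [427, -187, 69] 0.51
top old_mount [563, -157, 44] 0.53
top old_mount [319, -191, 0] 0.45
top mount_1 [561, -361, -3] 0.78
top mount_1 [485, -364, 4] 0.47
top dish [344, -285, -1] 0.77
0.9 85.67495931853944 18.700000000000003 [[ 9.40127897e-01  3.40821854e-01 -3.04454460e-05]
 [ 3.40821852e-01 -9.40127897e-01 -5.37784859e-05]
 [-4.69514964e-05  4.01821816e-05 -9.99999998e-01]]
```

View pics/scene0.png

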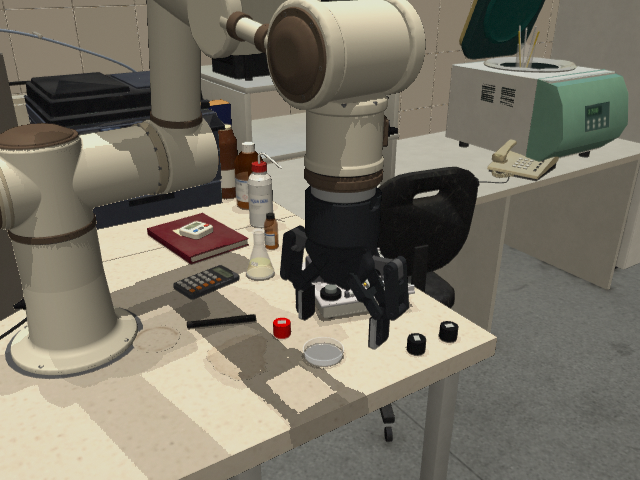

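View pics/top0.png

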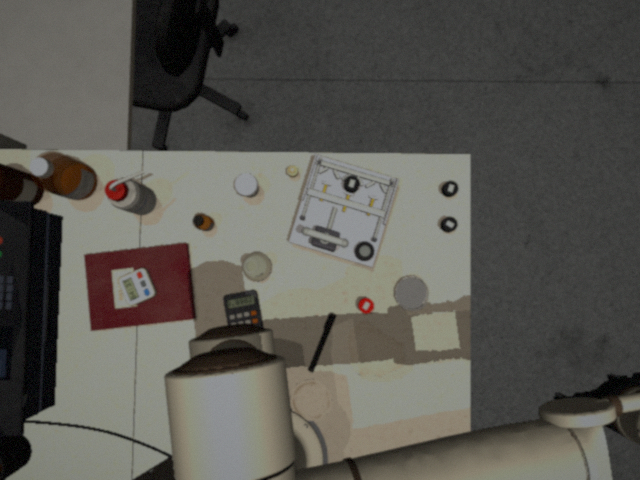

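The top picture shows two fresh black pucks at (450,188) and (448,224), with the red look-alike at (365,306). The old puck is in the clamp at (351,184), the handle at (323,236), the button at (364,250) and the dish at (410,292). Next is a closer look with the wrist camera.

```bash
cat > h.py <<'E'
from station import *
import cv2, numpy as np
def R(yaw):
    c,s=np.cos(yaw),np.sin(yaw); return np.array([[c,s,0],[s,-c,0],[0,0,-1.]])
def P(cam):
    p=camera_params(cam); K=np.array([[p["fx"],0,p["cx"]],[0,p["fy"],p["cy"]],[0,0,1.]]); return p,K
def proj(cam,pts,p=None):
    p,K=p or P(cam); return cv2.projectPoints(np.float64(pts).reshape(-1,3),np.float64(p["rvec"]),np.float64(p["tvec"]),K,None)[0].reshape(-1,2)
def unproj(cam,uv,z,p=None):
    p,K=p or P(cam); Rm=cv2.Rodrigues(np.float64(p["rvec"]))[0]; t=np.float64(p["tvec"]).reshape(3)
    d=Rm.T@np.linalg.inv(K)@np.array([uv[0],uv[1],1.]); c=-Rm.T@t
    return c+d*(z-c[2])/d[2]
def best_yaw(pos,yaw):
    """yaw or yaw+pi, whichever reachable with less joint travel"""
    q0=np.array(get_state()["q"]); o=[]
    for y in (yaw,yaw+np.pi):
        q=inverse_kinematics(list(pos),R(y))
        if q is not None:o.append((np.abs(np.array(q)-q0).max(),y))
    return min(o)[1]
E
python3 - <<'E'
from h import *
pos=[480,-150,400]
y=best_yaw(pos,-0.286)
print(y); goto(pos,R(y))
p=P("wrist"); im=get_image("wrist"); cv2.imwrite("pics/w1.png",im)
pp=p[0]; Rm=cv2.Rodrigues(np.float64(pp["rvec"]))[0]; print("cam",-Rm.T@np.float64(pp["tvec"]).ravel(), Rm[2], pp["fx"],get_state()["q"])
import json; json.dump({k:np.array(v).tolist() for k,v in pp.items()},open("w1.json","w"))
for l in ["shaker","back_stop","jaw","handle_mid","start_top","old_mount","mount_1","dish"]:
    for r in spot_point(l,"wrist")[:6]: print(l,[round(float(v)) for v in r["point"]],round(r["confidence"],2))
# top again, arm now elsewhere
print(get_state()["time"])
E
```

```text
-0.286
cam [ 548.45113233 -171.08302382  541.23346963] [-0.27508438  0.08210774 -0.95790756] 413.8737573572541 [-5.44883940e-01 -8.34873229e-02  1.51947903e+00 -1.70963270e-04
  1.70653309e+00  1.31286436e+00]
shaker [506, -147, 2] 0.72
back_stop [560, -159, 44] 0.66
handle_mid [448, -108, 115] 0.83
start_top [428, -187, 68] 0.54
old_mount [564, -156, 45] 0.86
old_mount [319, -191, 0] 0.67
mount_1 [562, -365, -1] 0.88
mount_1 [491, -365, 2] 0.64
dish [346, -286, -2] 0.75
3.2083
```

View pics/w1.png

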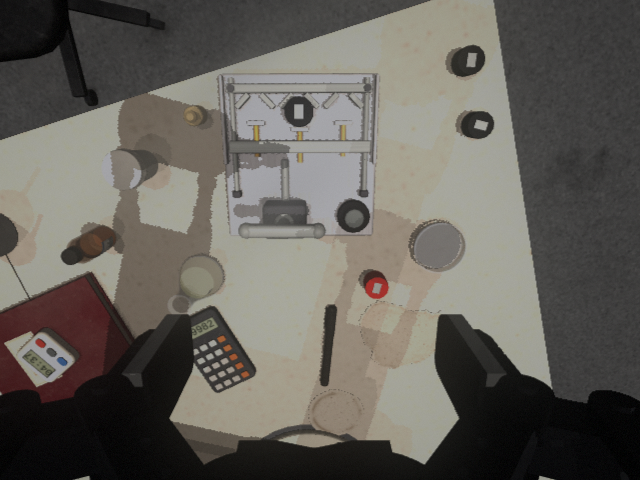

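The wrist view shows the old puck at (299,111) and the handle bar from (243,231) to (322,230). The button is at (353,215), the two fresh pucks at (468,60) and (478,125), the dish at (437,246), and red at (376,288), which is not ours. V notches 3 and 1 are free, at about x=258 and x=341. Both fresh pucks are black like the old one, which the red one isn't. I'll confirm them in an enlarged crop and unproject the features.

Run:
```python
from h import *
import json
pp=json.load(open("w1.json")); K=np.array([[pp["fx"],0,pp["cx"]],[0,pp["fy"],pp["cy"]],[0,0,1.]]); p=(pp,K)
im=cv2.imread("pics/w1.png")
for n,uv,z in [("TL",(219,74),42),("TR",(380,74),42),("BR",(373,235),42),("BL",(229,235),42),("TL0",(219,74),0),
  ("old",(299,111),68),("m_a",(471,60),26),("m_b",(481,125),26),("hL",(243,231),120),("hR",(322,230),120),("btn",(353,215),62),("dish",(437,246),10),("jawL",(230,142),54),("jawR",(372,142),54)]:
    print(n,np.round(unproj("wrist",uv,z,p),1))
a=cv2.resize(im[40:250,205:400],None,fx=2.5,fy=2.5,interpolation=cv2.INTER_CUBIC)
b=cv2.resize(im[30:160,430:510],None,fx=2.5,fy=2.5,interpolation=cv2.INTER_CUBIC)
o=np.zeros((a.shape[0],a.shape[1]+b.shape[1],3),np.uint8); o[:,:a.shape[1]]=a; o[:b.shape[0],a.shape[1]:]=b
cv2.imwrite("pics/w1c.png",o)
```

```text
TL [625.7 -82.5  42. ]
TR [ 574.6 -255.7   42. ]
BR [ 395.  -202.5   42. ]
BL [446.  -29.6  42. ]
TL0 [632.2 -75.1   0. ]
old [ 561.8 -157.7   68. ]
m_a [ 560.4 -362.    26. ]
m_b [ 486.  -360.7   26. ]
hL [461.9 -67.4 120. ]
hR [ 439.4 -147.5  120. ]
btn [ 431.7 -184.5   62. ]
dish [ 346.  -283.1   10. ]
jawL [552.2 -71.7  54. ]
jawR [ 506.2 -227.6   54. ]
```

View pics/w1c.png

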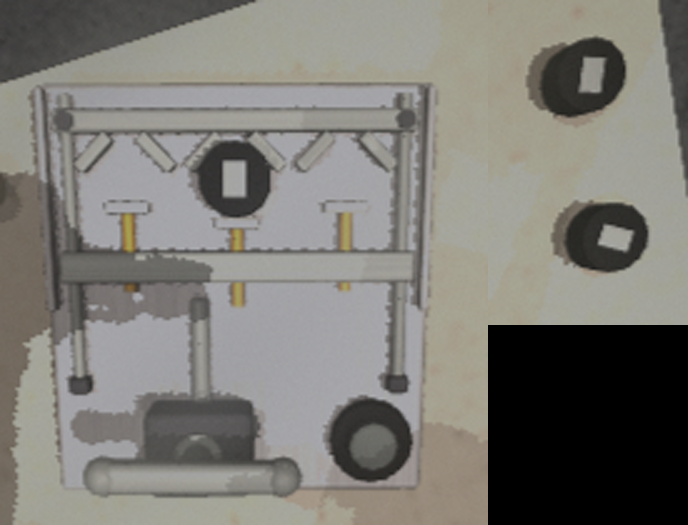

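The crop confirms two black pucks with steel faces as the fresh specimens, at about (560,-362) and (486,-361). The pucks sit in the notch line at table x≈54, and pad 2 is pushed back about 8 mm at the start. Now I'll grip the handle, turning with joint 6 only so the rotation is purely about the tool axis.

```bash
cat >> h.py <<'E'
C=np.array([510.3,-142.6]); YAW=-0.2865
U=np.array([np.cos(YAW),np.sin(YAW)]); V=np.array([-U[1],U[0]])
def T(x,y): return C+x*U+y*V
def ft(): 
    s=get_state(); return np.round(s["ft_force"],1),np.round(s["wrist_torque"],2),round(s["gripper_width"],1),round(s["time"],1)
E
python3 - <<'E'
from h import *
h=np.array([450.6,-107.4]); yaw=YAW+np.pi/2-np.pi
print("T",T(0,0),unproj("wrist",(200,275),30))
goto([*h,200],R(YAW+np.pi/2)) if False else None
q=inverse_kinematics([*h,200],R(yaw)); print(q)
q=np.array(q); d=q.copy()
if d[5]<2: # want q6 near +2.9
    q2=d.copy(); q2[5]+=2*np.pi; print(q2[5])
if 2<q[5]<3:
    set_joints(list(q)); print(get_state()["ee_pos"],ft())
    print(movel([*h,98],feed=120,guard=8)); print(ft())
    gripper_close(25); pause(.3); print(ft(),get_state()["q"])
E
```

```text
T [ 510.3 -142.6] [402.95611842  29.54373416  30.        ]
[-4.95803106e-01 -1.12403954e-01  1.93569472e+00 -4.44089210e-16
  1.31830189e+00  2.93228955e+00]
[ 451.00598204 -107.66438169  200.58770247] (array([-0.3, -0.5, -0.3]), array([ 0.01,  0.01, -0.07]), 85.4, 4.7)
False
(array([1.3, 0.1, 1.2]), array([ 0.04, -0.02,  0.03]), 85.4, 5.7)
(array([1. , 0.3, 1.9]), array([ 0.01, -0.04, -0.09]), 14.0, 6.6) [-4.95773183e-01  2.04366420e-02  2.02591089e+00  7.46880254e-05
  1.09487548e+00  2.93233849e+00]
```

Run:
```python
from h import *
gripper_close(45)
q=np.array(get_state()["q"]); q0=q[5]; tgt=q0
for step in [.3,.7,.7,.7,.6,.4]+[.15]*8:
    tgt-=step; q[5]=tgt; set_joints(list(q)); s=get_state()
    f=ft(); print(round(q0-tgt,2),round(q0-s["q"][5],3),f[0],f[1],f[3])
    if abs(f[1][2])>0.8 and q0-tgt>3.3: break
```

```text
0.3 0.297 [ 2.6  0.5 -0.7] [-0.01 -0.42  0.22] 7.2
1.0 0.998 [ 8.   1.3 -3.3] [ 0.31 -0.99  0.12] 7.9
1.7 1.698 [ 9.1  4.7 -3. ] [ 0.71 -1.32  0.08] 8.6
2.4 2.398 [ 8.6  7.  -1.7] [ 1.18 -1.3   0.06] 9.3
3.0 2.998 [5.3 9.8 1.6] [ 1.39 -0.99  0.11] 10.0
3.4 3.398 [4.2 9.7 2.1] [ 1.45 -0.58  0.23] 10.4
3.55 3.549 [ 3.3 10.5  3.7] [ 1.45 -0.51  0.24] 10.7
3.7 3.699 [2.1 9.3 3.9] [ 1.45 -0.36  0.24] 11.0
3.85 3.849 [1.7 9.7 4.8] [ 1.37 -0.25  0.23] 11.2
4.0 3.999 [1.1 9.2 4. ] [ 1.33 -0.19  0.21] 11.5
4.15 4.145 [1.2 6.8 5. ] [ 0.94 -0.21 -1.68] 11.8
```

The stop was reached after about 4.05 rad. Next: release, look at the clamp, and pick out the old puck.

Run:
```python
from h import *
ungrasp(); p=get_state()["ee_pos"]; movel([p[0],p[1],210],feed=200)
pos=[*T(-25,0),300]; y=best_yaw(pos,YAW); print(y)
goto(pos,R(y)); im=get_image("wrist"); cv2.imwrite("pics/w2.png",im)
p=camera_params("wrist"); print({k:np.round(np.array(v),4).tolist() for k,v in p.items()})
for l in ["back_stop","old_mount","mount_1","dish","jaw"]:
    for r in spot_point(l,"wrist")[:4]: print(l,np.round(r["point"],1),round(r["confidence"],2))
print("puck expected px",proj("wrist",[*T(53.7,0),68]), "corners",proj("wrist",[[*T(a,b),42] for a,b in [(95,90),(95,-90),(-95,-90),(-95,90)]]).round().tolist(),ft())
```

```text
2.855092653589793
{'fx': 413.8738, 'fy': 413.8738, 'cx': 313.8314, 'cy': 243.6508, 'rvec': [-2.3257, -1.7351, -0.2536], 'tvec': [-9.3048, -536.3514, 299.5674]}
old_mount [ 561.7 -156.5   41.3] 0.96
old_mount [ 320.6 -192.8    2.1] 0.89
mount_1 [ 464.7 -388.9    1.3] 0.87
mount_1 [ 561.4 -363.4    1.6] 0.63
dish [ 351.5 -283.8   -3.8] 0.7
jaw [ 514.9 -139.4   39.6] 0.58
puck expected px [[313.4588848  285.58068554]] corners [[399.0, 312.0], [228.0, 313.0], [216.0, 126.0], [410.0, 126.0]] (array([ 0.2, -0.1,  0.2]), array([ 0.04, -0.  , -0.02]), 85.4, 14.1)
```

View pics/w2.png

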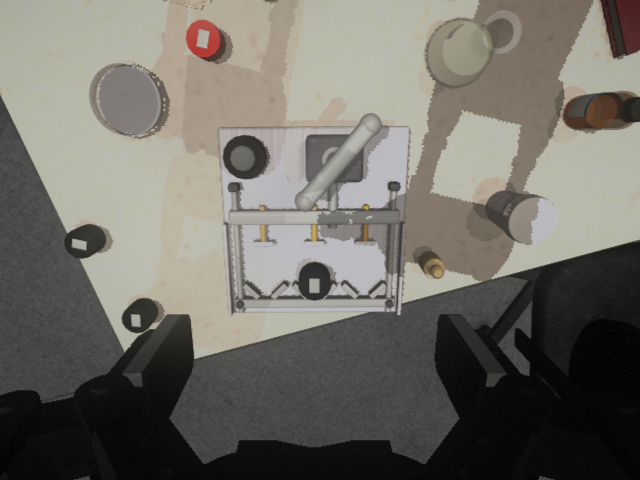

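The clamp is open and the old puck is at (314,286), as predicted. One fresh puck has been knocked aside and is now at (85,241), about (465,-389). The other is still at (140,317). Moving the old puck to the dish.

```bash
cat >> h.py <<'E'
def pick(xy,z,yaw,force=30):
    goto([*xy,z+110],R(yaw)); g=movel([*xy,z],feed=110,guard=10)
    gripper_close(force); pause(.2); f=ft(); print("pick guard",g,"z",round(get_state()["ee_pos"][2],1),f)
    movel([*xy,z+110],feed=150); print("held width",ft()[2]); return f[2]
def place(xy,z,yaw):
    goto([*xy,z+90],R(yaw)); g=movel([*xy,z+8],feed=120,guard=12)
    g2=movel([*xy,z-1.5],feed=25,guard=4); s=get_state(); print("place",g,g2,np.round(s["ee_pos"],1),ft())
    ungrasp(); movel([*xy,z+110],feed=150)
E
python3 - <<'E'
from h import *
d=unproj("wrist",(128.5,100),10); print("dish",d)
old=T(53.7,0)
w=pick(old,55,YAW+np.pi)
if 28<w<36:
    dx=np.array([346.5,-284]); 
    y=best_yaw([*dx,100],YAW); place(dx,15,y)
    im=get_image("wrist"); cv2.imwrite("pics/w3.png",im)
    for l in ["old_mount","mount_1","dish"]:
        for r in spot_point(l,"wrist")[:4]: print(l,np.round(r["point"],1),round(r["confidence"],2))
    print(proj("wrist",[[*dx,28]]))
print(ft())
E
```

```text
dish [ 344.70111197 -283.3058463    10.        ]
pick guard False z 55.4 (array([-1.7,  2.4,  5.3]), array([ 0.39,  0.27, -0.04]), 30.5, 16.6)
held width 30.2
place False True [ 346.9 -284.6   15.6] (array([-1.3,  0.7,  3.2]), array([0.1 , 0.14, 0.01]), 30.4, 19.7)
old_mount [ 347.6 -284.5    1.7] 0.68
old_mount [ 321.6 -192.6    2.2] 0.59
mount_1 [ 469.1 -389.5    4.1] 0.94
[[312.9592804  249.95113667]]
(array([ 0.4, -0.3,  0.5]), array([-0.01, -0.01, -0.02]), 85.7, 21.4)
```

View pics/w3.png

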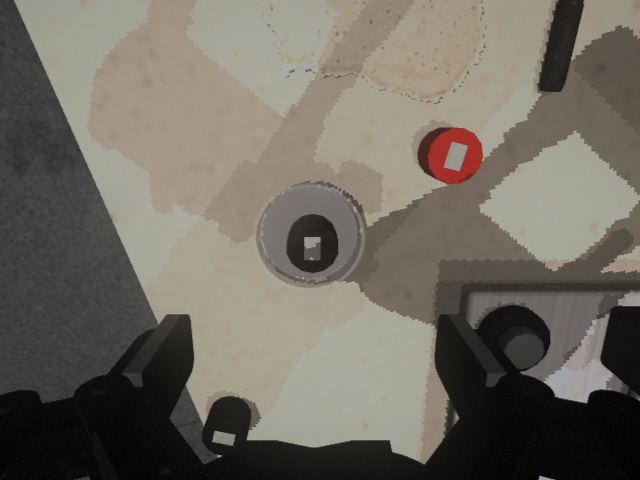

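The old puck stands flat in the dish at (312,245). Locating the fresh pucks from nearby.

```bash
cat >> h.py <<'E'
def steel(label,cam="wrist",z=26):
    """world xy of the steel faces of the pucks that are found"""
    im=get_image(cam); p=P(cam); out=[]
    for m in masks_of(label,cam):
        if m["confidence"]<.3: continue
        k=m["pixels"].astype(np.uint8); c=np.vstack(cv2.findContours(k,0,2)[0]); hull=cv2.fillConvexPoly(np.zeros_like(k),cv2.convexHull(c),1)
        hull=cv2.erode(hull,np.ones((3,3),np.uint8)); hsv=cv2.cvtColor(im,cv2.COLOR_BGR2HSV)
        red=((hsv[...,1]>150)&(hsv[...,2]>80)&(hull>0)).sum(); g=(hull>0)&(hsv[...,2]>110)
        n,l,st,ce=cv2.connectedComponentsWithStats(g.astype(np.uint8)); 
        if n<2: continue
        i=1+np.argmax(st[1:,4]); w=unproj(cam,ce[i],z,p); out.append((np.round(w[:2],1),round(m["confidence"],2),int(hull.sum()),int(st[i,4]),int(red),np.round(ce[i])))
    return im,out
E
python3 - <<'E'
from h import *
pos=[445,-370,250]; y=0 if inverse_kinematics(pos,R(0)) is not None else YAW
goto(pos,R(y)); im,o=steel("mount_1"); cv2.imwrite("pics/w4.png",im)
for a in o: print(a)
for r in spot_point("mount_1","wrist")[:4]: print(np.round(r["point"],1),round(r["confidence"],2))
print(y,get_state()["q"],ft())
E
```

```text
(array([ 560.9, -362.9]), 0.97, 1072, 258, 0, array([306.,  63.]))
(array([ 463.1, -384.1]), 0.62, 986, 205, 0, array([330., 183.]))
[ 470.3 -386.7    2.9] 0.87
[ 5.602e+02 -3.658e+02  4.000e-01] 0.68
[ 513.2 -137.2   40.9] 0.59
0 [-9.02347987e-01  1.55553484e-01  1.56329055e+00 -1.64205611e-05
  1.42295084e+00  6.68339302e-01] (array([ 0.7,  0.2, -1.6]), array([-0.01,  0.03, -0.01]), 85.7, 24.0)
```

View pics/w4.png

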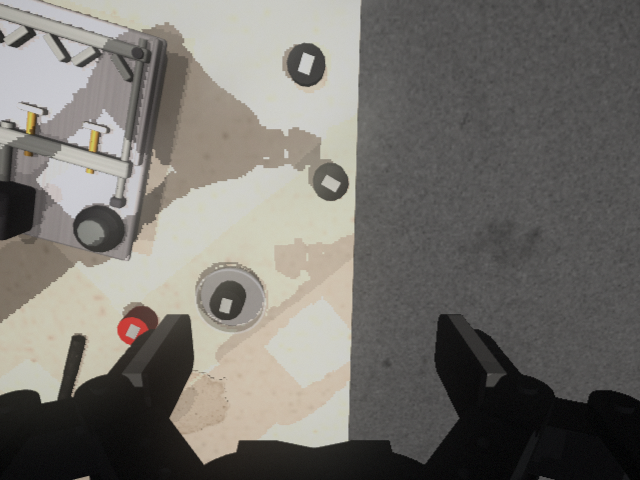

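Run:
```python
from h import *
b=np.array([463.8,-384.7])
w=pick(b,13,0)
if w>28:
    t=T(44.7,-50); y=best_yaw([*t,150],YAW); print(y); place(t,55,y)
print(ft(),get_state()["q"])
pos=[445,-330,250]; goto(pos,R(0)); im,o=steel("mount_1"); cv2.imwrite("pics/w5.png",im)
for a in o: print(a)
print("expect",proj("wrist",[*T(44.7,-50),68]),unproj("wrist",o[0][5],68),ft())
```

```text
pick guard False z 13.4 (array([-0.4,  1.4,  4.9]), array([0.2, 0.1, 0. ]), 30.5, 26.5)
held width 30.3
-0.2865
place False True [ 539.6 -203.5   55.4] (array([-0.5, -0. ,  3.6]), array([ 0.09,  0.09, -0.08]), 30.4, 29.4)
(array([ 0.3, -0.4,  1.1]), array([-0.01, -0.02,  0.05]), 85.4, 30.9) [-5.70161107e-01  2.20145124e-01  1.66362193e+00  2.26440430e-05
  1.26026335e+00  1.28715331e+00]
(array([ 541.4, -186.4]), 0.77, 1801, 241, 0, array([143.,  88.]))
(array([ 560.9, -361.8]), 0.75, 1175, 255, 0, array([356.,  63.]))
(array([ 519.3, -129.7]), 0.3, 819, 361, 105, array([ 79., 116.]))
expect [[143.73365423  87.68688936]] [ 538.83332299 -202.63211367   68.        ] (array([ 0.6,  0.3, -0.6]), array([ 0.01,  0.  , -0.01]), 85.4, 31.7)
```

The first fresh puck is within 1 mm of where I meant to put it. The second one hasn't moved.

Run:
```python
from h import *
w=pick(np.array([560.9,-362.4]),13,0)
if w>28:
    t=T(44.7,50); y=best_yaw([*t,150],YAW); print(y); 
    p=get_state()["ee_pos"]; movel([p[0],p[1],170],feed=200)
    place(t,55,y)
pos=[*T(-20,0),270]; goto(pos,R(y)); im,o=steel("mount_1",z=68); cv2.imwrite("pics/w6.png",im)
for a in o: print(a)
print("expect",proj("wrist",[[*T(44.7,-50),68],[*T(44.7,50),68]]),T(44.7,-50),T(44.7,50),ft())
```

```text
pick guard False z 13.4 (array([-0.9,  1.7,  3.5]), array([ 0.13,  0.06, -0.  ]), 30.2, 34.4)
held width 30.6
-0.2865
place False True [ 567.9 -107.5   55.4] (array([ 0.3, -0.5,  4.1]), array([0.03, 0.07, 0.05]), 30.7, 37.8)
(array([ 567.1, -106.9]), 0.97, 1134, 239, 0, array([252., 128.]))
(array([430., -97.]), 0.64, 2490, 1635, 0, array([291., 285.]))
(array([ 538.3, -202.1]), 0.57, 1226, 242, 0, array([377., 129.]))
(array([ 577.4, -161.5]), 0.42, 6475, 5417, 0, array([314.,  94.]))
expect [[378.29505672 126.9967794 ]
 [252.08748918 126.9656658 ]] [ 539.04814467 -203.19401107] [ 567.30780736 -107.27012737] (array([ 0.1,  0.4, -0.3]), array([-0.02,  0.01,  0.05]), 85.4, 40.0)
```

View pics/w6.png

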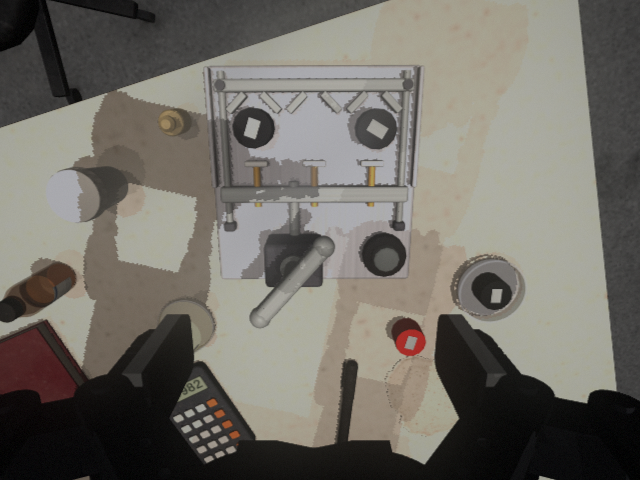

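Both fresh pucks sit in front of notches 3 (252,128) and 1 (377,129), and no other black pucks are in view. Next I'll tighten, returning q6 to about its starting value. At that angle the jaw pushed pad 2 back about 8 mm.

Run:
```python
from h import *
h=np.array([450.6,-107.4]); q6s=-1.12
yaw=lambda q:q[0]-q6s+np.pi/2
y0=-0.4958+1.12+np.pi/2
p=get_state()["ee_pos"]
q=np.array(inverse_kinematics([*h,200],R(y0))); print(q)
if abs(q[5]-q6s)<.05:
    set_joints(list(q)); print("g",movel([*h,98],feed=120,guard=8)); gripper_close(45); pause(.2); print(ft())
    q=np.array(get_state()["q"]); tgt=q[5]
    for step in [.7,.7,.7,.7,.4]:
        tgt+=step; q[5]=tgt; set_joints(list(q)); f=ft(); print(round(tgt,3),f)
```

```text
[-4.95803106e-01 -1.12403954e-01  1.93569472e+00 -4.44089210e-16
  1.31830189e+00 -1.12000311e+00]
g False
(array([4. , 4.2, 1.1]), array([ 0.59, -0.58, -0.59]), 13.6, 44.0)
-0.419 (array([-1.3,  1.2,  3.4]), array([ 0.23,  0.29, -0.07]), 12.9, 44.7)
0.281 (array([-4.7,  1.9,  6.1]), array([ 0.29,  0.8 , -0.11]), 13.2, 45.4)
0.981 (array([-5.9,  2.9,  7.1]), array([ 0.5 ,  0.82, -0.06]), 13.1, 46.1)
1.681 (array([-5.2,  4.2,  7.2]), array([ 0.66,  0.76, -0.03]), 13.2, 46.8)
2.081 (array([-4.1,  4.9,  4.8]), array([ 0.8 ,  0.7 , -0.21]), 13.4, 47.2)
```

Run:
```python
from h import *
q=np.array(get_state()["q"]); q[5]=2.081
for tgt in [2.3,2.5,2.7,2.8,2.9]:
    q[5]=tgt; set_joints(list(q)); print(tgt,round(get_state()["q"][5],3),ft())
ungrasp(); p=get_state()["ee_pos"]; movel([p[0],p[1],210],feed=200)
pos=[*T(-50,0),235]; y=best_yaw(pos,YAW); goto(pos,R(y)); im,o=steel("mount_1",z=68); cv2.imwrite("pics/w7.png",im)
np.save("w7.npy",np.r_[np.array(camera_params("wrist")["rvec"]).ravel(),np.array(camera_params("wrist")["tvec"]).ravel()])
for a in o: print(a)
print(T(53.7,-50),T(53.7,50),ft())
x0=im[:, :]; c=proj("wrist",[[*T(90,85),54],[*T(90,-85),54],[*T(-30,-85),54],[*T(-30,85),54]]); print(c)
a,b=np.clip(c.min(0).astype(int)-8,0,None),c.max(0).astype(int)+8
k=cv2.resize(im[a[1]:b[1],a[0]:b[0]],None,fx=3,fy=3,interpolation=cv2.INTER_CUBIC)[:600,:800]; cv2.imwrite("pics/w7c.png",k); print(a,b,k.shape)
```

```text
2.3 2.295 (array([-1.9,  2.6,  2.8]), array([ 0.29,  0.23, -0.22]), 13.1, 47.6)
2.5 2.494 (array([-0.1,  2.8,  2.2]), array([ 0.34,  0.16, -0.19]), 12.7, 47.9)
2.7 2.694 (array([1.3, 3.4, 1.5]), array([ 0.42, -0.03, -0.15]), 13.0, 48.2)
2.8 2.794 (array([0.9, 2.7, 0.9]), array([ 0.44, -0.26, -0.17]), 13.4, 48.4)
2.9 2.895 (array([2.6, 3.8, 0.2]), array([ 0.53, -0.36, -0.23]), 13.0, 48.7)
(array([ 575.1, -109.1]), 0.84, 1733, 338, 0, array([241.,  72.]))
(array([ 547.2, -204.9]), 0.68, 1698, 327, 0, array([385.,  72.]))
[ 547.6812942  -205.73738072] [ 575.94095689 -109.81349702] (array([-0.1,  0.6,  0.2]), array([-0.05, -0.07, -0.03]), 85.4, 51.6)
[[192.29128379  17.30410574]
 [435.67066039  17.03780834]
 [422.8111901  188.27026145]
 [205.3385189  188.39279982]]
[184   9] [443 196] (561, 777, 3)
```

View pics/w7c.png

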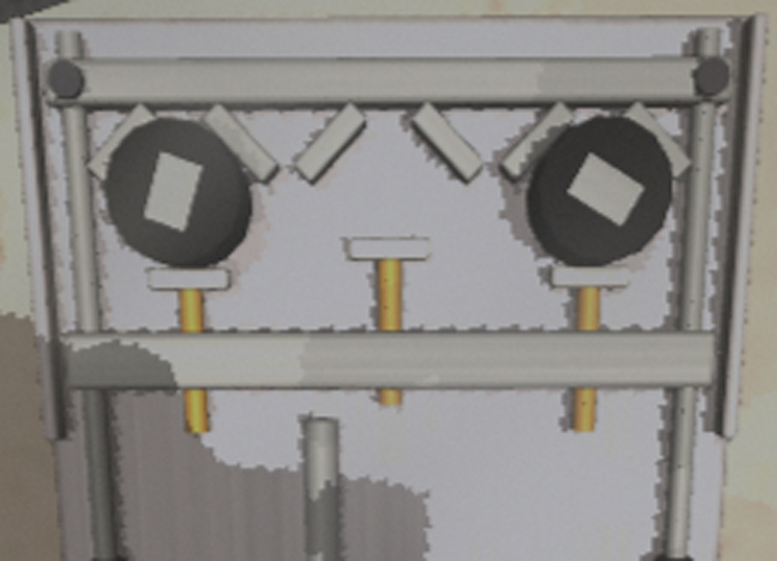

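The pads are pushed back about 6.6 mm: faces at row 268 against 239 extended, tails at 431 against 404. The pucks are seated in their V's. I'll regrip a half turn round and tighten 0.2 rad more for about 8 mm.

Run:
```python
from h import *
h=np.array([450.6,-107.4]); q6s=2.895-np.pi
q=np.array(inverse_kinematics([*h,200],R(-0.4958-q6s+np.pi/2))); print(q[5],q6s)
if abs(q[5]-q6s)<.05:
    set_joints(list(q)); print("g",movel([*h,98],feed=120,guard=8)); gripper_close(45); pause(.2); print(ft())
    q=np.array(get_state()["q"]); 
    for d in (.1,.2):
        q[5]=q6s+d; set_joints(list(q)); print(get_state()["q"][5]-q6s,ft())
    ungrasp(); p=get_state()["ee_pos"]; movel([p[0],p[1],210],feed=200)
pos=[*T(-50,0),235]; y=best_yaw(pos,YAW); goto(pos,R(y)); im,o=steel("mount_1",z=68)
for a in o: print(a)
k=cv2.resize(im[9:196,184:443],None,fx=3,fy=3,interpolation=cv2.INTER_CUBIC)[:600,:800]; cv2.imwrite("pics/w8c.png",k); print(ft())
for r in spot_point("start_top","wrist")[:2]: print(np.round(r["point"],1),r["confidence"])
```

```text
-0.2465957597856634 -0.2465926535897931
g False
(array([0.4, 0.3, 2.3]), array([ 0.08,  0.  , -0.14]), 13.6, 54.9)
0.0977806300559653 (array([-0.1,  0.5,  2.6]), array([ 0.1 ,  0.1 , -0.14]), 12.5, 55.1)
0.19631918561983017 (array([-1.8,  0.9,  4.1]), array([ 0.15,  0.23, -0.2 ]), 13.0, 55.4)
(array([ 547.2, -205. ]), 0.93, 1766, 327, 0, array([386.,  72.]))
(array([ 575.1, -109.1]), 0.9, 1794, 337, 0, array([241.,  72.]))
(array([-0.1, -0.4,  0.7]), array([ 0.03,  0.11, -0.01]), 85.1, 58.1)
[ 427.6 -184.9   65.3] 0.67
[556.7  59.3   1.3] 0.33
```

View pics/w8c.png

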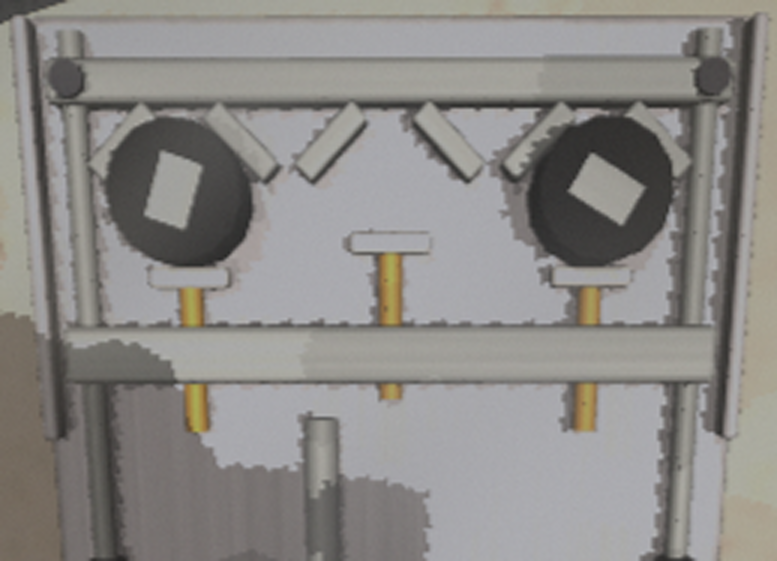

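The pads are now pushed back about 8 mm: faces at row 267 against 232, tails at 431 against 398. Pressing start.

Run:
```python
from h import *
b=np.array([427.4,-185.9]); gripper_close(20)
y=best_yaw([*b,110],YAW+np.pi/2); goto([*b,110],R(y))
g=movel([*b,50],feed=25,guard=10); s=get_state(); print(g,np.round(s["ee_pos"],1),ft())
z=s["ee_pos"][2]; pause(.3); print(ft())
movel([*b,130],feed=100); p=get_state()["ee_pos"]; movel([p[0],p[1],220],feed=200)
ungrasp(); goto([*T(-90,-60),300],R(best_yaw([*T(-90,-60),300],YAW)))
cv2.imwrite("pics/w9.png",get_image("wrist")); print(ft())
```

```text
True [ 427.4 -185.9   58. ] (array([-1.7,  1. ,  6.2]), array([0.17, 0.3 , 0.01]), 0.1, 62.0)
(array([-0.7,  0.6,  7.1]), array([0.21, 0.25, 0.03]), 0.1, 62.4)
(array([ 0.2,  0.1, -0.7]), array([0.05, 0.  , 0.  ]), 85.2, 66.1)
```

View pics/w9.png

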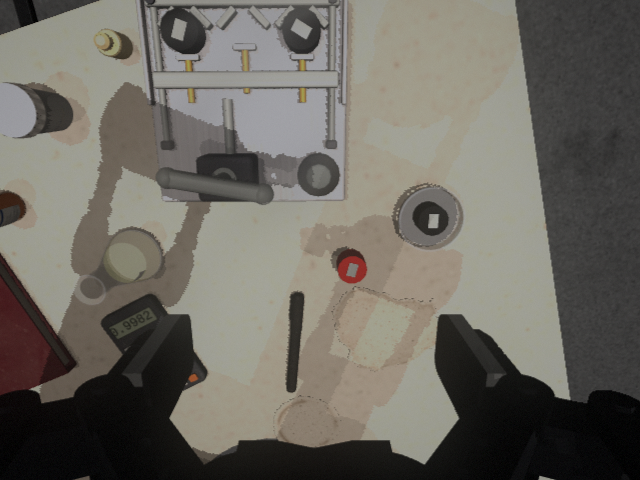

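The view shows both fresh pucks clamped at (183,30) and (301,30), and the old one flat in the dish at (431,218). The button bottomed out: I held 7 N on it against 4 N fully in. The other things in view look undisturbed.

```bash
python3 -c "
from station import *
print(finish_job())"
```

```text
the job is handed in; nothing more can be done
None
```

The job is handed in: the finished specimen is flat in the dish, the two fresh ones (the only ones I found) are clamped in notches 1 and 3 with pads pushed back about 8 mm, and the start button was pressed fully.

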